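Dust the lens and hold its focus at the fourth click

TASK

On the optics bench, first blow the lens clean: press the blue nozzle cap of the fixed air can right down and let it spring back up. Then push the orange-handled ratchet lever of the lens stage round (counter-clockwise from above) by exactly four clicks from its rest, never on to a fifth, and finish while still holding it there with the fingers, because it springs back when let go. Do not press the red cap, and leave the loose things on the table where they are.

Things in the scene. Friction and masses are not known exactly. Their poses are not given: they have to be found in the camera images.
- focus_stage: fixed lens stage: grey base plate 215 x 140 mm, 18 mm high. Origin on the table straight below the lever's vertical pivot; z up; x points from the pivot to the lens (black ring, top 102 mm above the table, 78 mm from the pivot at rest, sliding away 2.5 mm per click). Its -x side has a white strip with a black tick for rest and one for each click
- lever_pivot (a point): point on the lever's vertical pivot axis, 70 mm above the table (the height at which to grip or push the post)
- lever_grip (a point): centre of the lever's orange handle post at gripping height, 70 mm above the table, 100 mm from the pivot axis. At rest it lies at stage x = -88, y = +48 mm; advancing swings it counter-clockwise seen from above, towards the stage's -x and -y
- lever_post: orange upright post at the lever's end, swinging with it (a sleeve free to spin about its own upright axis): 16 mm across, from 44 to 92 mm above the table, free all round; origin at its foot. Under it a flat aluminium arm (14 mm wide, top 44 mm above the table, red pointer under it) runs to the pivot, where everything but the lens is below 50 mm
- focus_lever (a joint): lever angle, rad: 0 at its rest stop, grows counter-clockwise from above, end stop 1.4. A sprung pawl clicks into a notch every 0.2 rad (first 0.2 ... fourth 0.8, fifth 1.0), crests halfway. A return spring (0.29 N m at rest, 0.38 at 0.8) brings it back when let go; clicks do not hold it. Felt at the post: the push slackens from 5-6 N to 1-2 N towards each notch, then jumps by about 4 N in it
- air_can: white spray can, 52 mm across, standing in a dark round foot (72 mm across, 14 mm high) bolted to the table, with a blue band and a blue nozzle cap on top. The can's origin is under its centre; the cap's resting top is 180 mm above the table. The compressed-air can to be used; its nozzle stub points to its own -y side, towards the lens
- air_top (a point): centre of the blue cap's top face; the cap is 28 mm across and is pressed straight down
- air_cap (a joint): how far the blue cap is pressed, in m: 0 up, 0.008 right down (stop). It begins to move at about 2 N, needs 5.5 N to be right down, and springs up by itself
- oil_can: white spray can, 52 mm across, standing in a dark round foot (72 mm across, 14 mm high) bolted to the table, with a red band and a red nozzle cap on top. The can's origin is under its centre; the cap's resting top is 180 mm above the table. Oil spray, not to be used; it may stand in either of the two places
- oil_top (a point): centre of the red cap's top face
- oil_cap (a joint): how far the red cap is pressed, in m: must stay up (0)
- sponge: yellow sponge block 85 x 55 x 30 mm; loose bystander, origin under its centre
- tape_roll: white tape roll lying flat, 90 mm across, 24 mm high; loose bystander, origin under its centre
- screwdriver: screwdriver lying on the table; loose bystander
- spare_lens: spare lens in a black ring on a round foot, 116 mm tall; loose bystander, origin under its foot
- screw_jar: clear jar with blue lid, 56 mm across, 70 mm high; loose bystander, origin under its centre
- slotted_weight: brass block 50 x 50 x 35 mm; loose bystander, origin under its centre
Not all that is in view belongs to the job. Leave any green or pink look-alike of the air_can alone.

How it is judged:
On the way, in this order (a step that is already met when the one before it is completed fails the run):
1. the blue cap is pressed down (value of joint air_cap above 0.0055 m), for 0.1 s.
2. the blue cap has sprung back up (value of joint air_cap below 0.0015 m), for 0.1 s.
3. the lever stands at its fourth click, held by the fingers (value of joint focus_lever between 0.71 and 0.89 rad and contact force between the fingers and lever_post above 1 N), for 0.3 s.
At the end, for the whole second after the job is handed in: the lever stands in its fourth click (joint 0.71 to 0.89 rad, between the crests on either side) and the fingers hold it on its post (contact force above 1 N); the blue cap is up again (within 1.5 mm) (all of step 3 and value of joint air_cap below 0.0015 m); the arm keeps its last pose, push and grip.
It fails at once if the lever is pushed over the crest towards a fifth click (beyond 0.94 rad) (value of joint focus_lever above 0.94 rad).
It fails at once if the red cap is pressed (more than 3 mm) (value of joint oil_cap above 0.003 m).
It fails at once if a loose bystander is moved more than 30 mm (distance of any of sponge, tape_roll, screwdriver, spare_lens, screw_jar, slotted_weight from where it was at the start of the episode above 0.03 m).
It also fails if it takes over 64 s, if anything falls off the work surface, if the arm or the gripper's body presses on something with over 40 N, if the wrist force passes 120 N, or if a joint passes its speed limit or range.

ROBOT

A 6-joint arm with a two-finger parallel gripper is mounted at the origin on the work surface. World frame = base frame: x ahead of the robot, y to its left, z up, the work surface at z = 0. Lengths are in m, angles in rad, forces in N, time in s.
With the tool pointing down it reaches from about 0.25 to 0.725 m from the base axis. Payload 4 kg.
Tool frame: the origin (TCP) lies on the centre line of the jaws, within the pads' length; the fingertips stand 17 mm ahead of it and the grasp point (between the pads) lies 2 mm behind it; z points along the fingers, x is the direction in which the jaws open and shut, and the axes are right-handed (so a half turn about z gives the same grasp; the last joint's range is limited). The gripper opens to 85 mm and grips with 20 to 120 N. Pads are 22 mm wide; open, the fingers measure 114 mm over their backs; the gripper's body (76 mm by 85 mm) begins 54 mm behind the grasp point. The pads swing forward as they close: fully open they stand 13 mm farther back than shut.
Start: joints at [-1.262, 0.241, 0.005, 1.335, 0, 1.571], TCP at [0.152, -0.476, 0.248] pointing down, gripper open.
Joint ranges: [-2.72, 2.72], [-1.05, 1.87], [-1.09, 1.28], [-1.99, 2.15], [-1.42, 1.44], [-3.14, 3.14]. Speed limits (rad/s): [2.79, 2.79, 3.14, 3.14, 3.14, 3.14].

INTERFACE

Orientations are given as a unit quaternion [x, y, z, w].
In Python, from workcell import bot gives the robot as it stands.
- The arm moves only by the tool jog_arm, never from a script. Its arguments are lists of equal length, an entry for each row: "jaw": the closure, from 0 (fully open) to 1 (shut); "linear": the shift along the tool's x, y, z in m, a list of three; "delta_rot": the turn, a rotation vector about the tool's x, y, z in degrees, a list of three. A call has exactly 8 rows; each row is the pose to reach, as a shift and turn from the pose commanded when the call began, along the tool's axes at that moment; what a row does not reach only later rows make up. A row lasts 1/12 s, in which the tool goes at most 41.7 mm and 7.16 degrees, less where a joint would pass 70% of its speed; a pose out of reach is approached as far as the arm can. A call with a gripper value outside its range is refused whole. The fingers move at their own pace and stop on an object; the grip force is fixed at half the most. Time passes only in rows, so rows that repeat a pose let the fingers close, or fill a call up. It gives the time, the measured TCP pose, the force and the opening at its end, in the units of the state.
- bot.get_obs(): the state, without advancing time (a new reading comes with each control period).
- bot.camera(name): name is "scene" or "top" or "wrist"; returns (picture, depth): 384x512x3 uint8, red, green, blue; 384x512 float32, m along the optical axis (not along the pixel's ray), 0 where there is no reading.
- bot.calibration(name): a dict with "fovy" (degrees; the focal length in pixels is half the picture's height over the tangent of half this angle, whatever the lens; pixels are square), "cx", "cy" (the principal point, pixels), "origin" and "orientation" of the camera in the world. Camera axes: x right, y down, z forward; pixel columns grow to the right and rows downward; lengths in m; the calibration is good to about 2 mm. The wrist camera is an equidistant fisheye: a pixel r from the principal point sees the ray r / f radians off the axis. A picture is of the moment at which its call begins: read the wrist's pose just before it. calibration takes no time and is no camera call; for the wrist camera it gives the pose at the moment of the call.
- bot.job_done(): hands the job in, once; it reports no verdict.
The state is a dict: "clock": time; "joint_pos": joint angles; "joint_vel": joint speeds; "tau": joint torques, N m; "eef_pos": TCP position; "tool_rot": TCP orientation; "ft_force": force on the tool from outside, world axes, zero at the start; "ft_torque": the same for the moment, N m; "grip_width": finger opening in m.
Only numpy, scipy, OpenCV 4.12 (cv2) and the standard library are available. Lean on these libraries where they do the work, as an engineer would, in place of code of your own. Each camera call takes 0.05 s, during which the arm holds its last target.

## Working session

There is one attempt and no reset: what is moved stays moved. The work goes in short steps, Python scripts to look and compute and a tool call to move; the robot and the scene stay as the last step left them, time stands still between calls to the robot, and variables do not carry over. Pictures are saved under pics/ and viewed, and the job is handed in when it is done.

Besides the shell and the picture viewer there is one more tool, called as name(argument=value, ...) on one line, values as JSON. jog_arm: Moves the arm, as the interface text tells. Its arguments: {"type":"object","properties":{"jaw":{"type":"array","items":{"type":"number"}},"linear":{"type":"array","items":{"type":"array","items":{"type":"number"}}},"delta_rot":{"type":"array","items":{"type":"array","items":{"type":"number"}}}},"required":["jaw","linear","delta_rot"]}

```bash
mkdir -p pics; ls
python3 - <<'E'
from workcell import bot
import cv2,numpy as np
print(bot.get_obs())
for n in ["scene","top"]:
    c=bot.calibration(n);print(n,c)
    p,d=bot.camera(n)
    cv2.imwrite(f"pics/{n}0.png",cv2.cvtColor(p,cv2.COLOR_RGB2BGR)); np.save(f"pics/{n}0d.npy",d)
E
```

```text
pics
{'clock': 0.0, 'joint_pos': array([-1.26199314e+00,  2.41378735e-01,  3.71283550e-03,  1.33521068e+00,
       -1.02842133e-05,  1.57079196e+00]), 'joint_vel': array([-0.00098496,  0.00022653,  0.00236852, -0.00071321, -0.00116314,
        0.00088094]), 'tau': array([ 1.18286487e-03, -3.72317934e+01,  2.52406651e+01,  1.70269929e-02,
        1.01644246e-04,  5.54802540e-06]), 'eef_pos': array([ 0.15177216, -0.47577196,  0.24742569]), 'tool_rot': array([ 8.07440837e-01, -5.89947635e-01, -8.42870180e-04, -6.09470922e-04]), 'ft_force': array([ 0.55501028, -0.65340689, -1.00257327]), 'ft_torque': array([ 0.03424476, -0.01643332,  0.01888146]), 'grip_width': 0.08548816513055155}
scene {'fovy': 46.352273366178444, 'cx': 259.0537064800246, 'cy': 186.33856835803383, 'origin': array([1.45956587, 0.39755771, 0.86554724]), 'orientation': array([ 0.49474569,  0.74682234, -0.36881286, -0.24791162])}
top {'fovy': 47.509535083669086, 'cx': 253.4024281244041, 'cy': 189.84869415717424, 'origin': array([3.61994266e-01, 1.11093429e-03, 1.59097588e+00]), 'orientation': array([-0.69663076,  0.71473463, -0.04625347,  0.0414803 ])}
```

View pics/scene0.png

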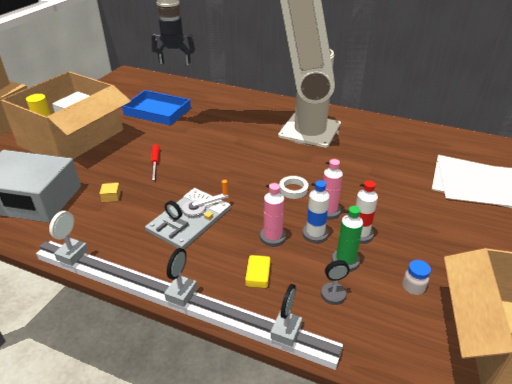

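View pics/top0.png

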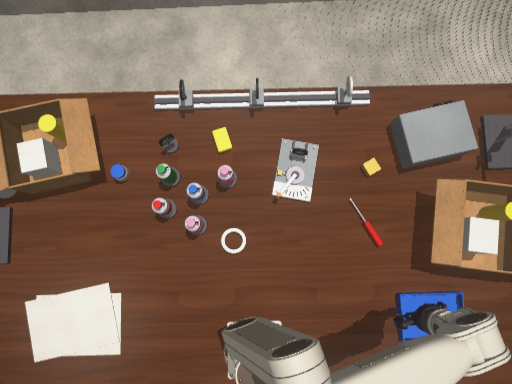

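Scene view: the blue-capped white can is at (318,190). Around it are red (368,188), green (353,215) and two pink cans (274,190; 334,165). The stage is at (190,215), with its orange post at (225,187). In the top view the blue cap is at about (194,188) and the stage at (296,172). I'll measure these and crop to confirm.

```bash
cat > h.py <<'E'
import numpy as np,cv2
from scipy.spatial.transform import Rotation as R
from workcell import bot
def cast(n,u,v,z,c=None):
    c=c or bot.calibration(n); f=192/np.tan(np.radians(c["fovy"])/2)
    d=R.from_quat(c["orientation"]).apply([(u-c["cx"])/f,(v-c["cy"])/f,1]); o=np.array(c["origin"])
    return o+d*(z-o[2])/d[2]
def pt(n,u,v,dep):
    c=bot.calibration(n); f=192/np.tan(np.radians(c["fovy"])/2)
    return R.from_quat(c["orientation"]).apply(np.array([(u-c["cx"])/f,(v-c["cy"])/f,1])*dep)+c["origin"]
def proj(n,p):
    c=bot.calibration(n); f=192/np.tan(np.radians(c["fovy"])/2)
    q=R.from_quat(c["orientation"]).inv().apply(np.array(p)-c["origin"])
    return q[0]/q[2]*f+c["cx"],q[1]/q[2]*f+c["cy"]
def blobs(img,lo,hi,roi,mn=6):
    h=cv2.cvtColor(img,cv2.COLOR_BGR2HSV); m=cv2.inRange(h,lo,hi); k=np.zeros_like(m); x0,y0,x1,y1=roi;k[y0:y1,x0:x1]=255;m&=k
    n,l,s,c=cv2.connectedComponentsWithStats(m)
    return [(c[i].round(1),s[i].tolist()) for i in range(1,n) if s[i][4]>=mn]
E
python3 - <<'E'
from h import *
t=cv2.imread("pics/top0.png");s=cv2.imread("pics/scene0.png");td=np.load("pics/top0d.npy");sd=np.load("pics/scene0d.npy")
for n,i,roi,d in(("top",t,(180,170,215,205),td),("scene",s,(300,170,340,245),sd)):
    for c,st in blobs(i,(100,120,60),(130,255,255),roi): print(n,"blue",c,st,cast(n,*c,.18), pt(n,*c,d[int(c[1]),int(c[0])]))
for n,i,roi,d in(("top",t,(260,130,330,210),td),("scene",s,(140,170,240,245),sd)):
    for c,st in blobs(i,(5,150,120),(28,255,255),roi,3): print(n,"org",c,st,cast(n,*c,.092),cast(n,*c,.07), pt(n,*c,d[int(c[1]),int(c[0])]))
a=cv2.resize(t[130:210,150:330],None,fx=4.4,fy=4.4,interpolation=cv2.INTER_CUBIC);cv2.imwrite("pics/tc.png",a)
a=cv2.resize(s[150:260,135:385],None,fx=3.2,fy=3.2,interpolation=cv2.INTER_CUBIC);cv2.imwrite("pics/sc.png",a)
E
```

```text
top blue [192.5 188.6] [189, 185, 8, 8, 51] [0.5470687  0.18754171 0.18      ] [0.54747296 0.18794893 0.17691798]
top blue [201.5 196.2] [199, 193, 5, 7, 8] [0.52141346 0.15852451 0.18      ] [0.53019269 0.16719329 0.10229741]
scene blue [319.9 185.4] [315, 180, 11, 12, 96] [0.56205659 0.1916559  0.18      ] [1.45956587 0.39755771 0.86554724]
scene blue [316.6 218.1] [308, 209, 19, 17, 230] [0.68599289 0.22075642 0.18      ] [0.57564725 0.19553675 0.08221071]
top org [278.4 194.6] [277, 193, 4, 4, 15] [ 0.53017038 -0.0974767   0.092     ] [ 0.53263865 -0.09892364  0.07      ] [ 0.53090339 -0.09790641  0.08546661]
scene org [190.8 200.9] [140, 170, 100, 75, 4432] [ 0.65357225 -0.13894287  0.092     ] [ 0.63064947 -0.15420116  0.07      ] [ 0.57414021 -0.19181591  0.01576561]
scene org [208.5 215.8] [205, 213, 7, 6, 31] [ 0.68945723 -0.06545944  0.092     ] [ 0.66755503 -0.07862784  0.07      ] [ 0.62691834 -0.10306009  0.02918186]
```

View pics/tc.png

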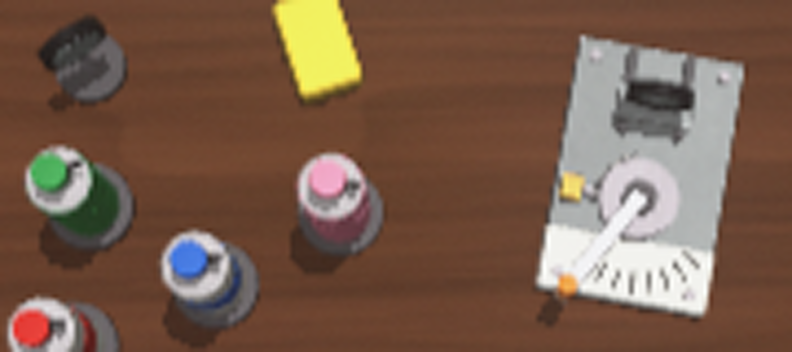

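View pics/sc.png

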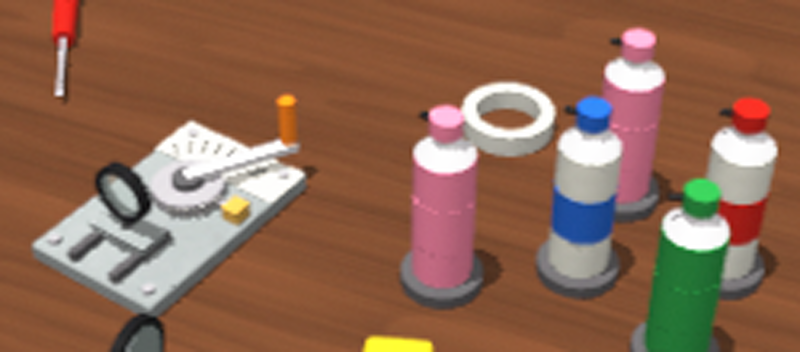

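Run:
```python
from h import *
t=cv2.imread("pics/top0.png");s=cv2.imread("pics/scene0.png")
a=cv2.resize(t[135:205,265:325],None,fx=8,fy=8,interpolation=cv2.INTER_CUBIC);cv2.imwrite("pics/tc2.png",a)
# light low-sat plate mask
h=cv2.cvtColor(t,cv2.COLOR_BGR2HSV); m=((h[...,1]<60)&(h[...,2]>110)).astype(np.uint8)
k=np.zeros_like(m);k[135:205,268:323]=1;m&=k
m=cv2.morphologyEx(m,cv2.MORPH_CLOSE,np.ones((5,5)))
cs,_=cv2.findContours(m,cv2.RETR_EXTERNAL,2);c=max(cs,key=cv2.contourArea)
b=cv2.boxPoints(cv2.minAreaRect(c));P=np.array([cast("top",*q,.018) for q in b]);print(b,P.round(4))
print([np.linalg.norm(P[i]-P[i-1]).round(4) for i in range(4)], "ctr",P.mean(0))
for i in range(4):
    e=P[i]-P[i-1];print(np.degrees(np.arctan2(e[1],e[0])))
for v in(180,181,182,183,184,185): print(v,cast("scene",319.9,v,.18))
```

```text
[[271.08728 194.83893]
 [281.21478 137.44968]
 [319.66443 144.23492]
 [309.53693 201.62418]] [[ 0.5383 -0.0758  0.018 ]
 [ 0.7503 -0.1197  0.018 ]
 [ 0.7213 -0.2606  0.018 ]
 [ 0.51   -0.2143  0.018 ]]
[np.float64(0.1414), np.float64(0.2166), np.float64(0.1438), np.float64(0.2163)] ctr [ 0.62997708 -0.16760568  0.018     ]
78.46758204353785
-11.714600027651722
-101.6623761101282
167.65677417398203
180 [0.53980866 0.18500935 0.18      ]
181 [0.54398275 0.18625636 0.18      ]
182 [0.548132   0.18749594 0.18      ]
183 [0.55225663 0.18872817 0.18      ]
184 [0.55635686 0.18995311 0.18      ]
185 [0.5604329  0.19117082 0.18      ]
```

View pics/tc2.png

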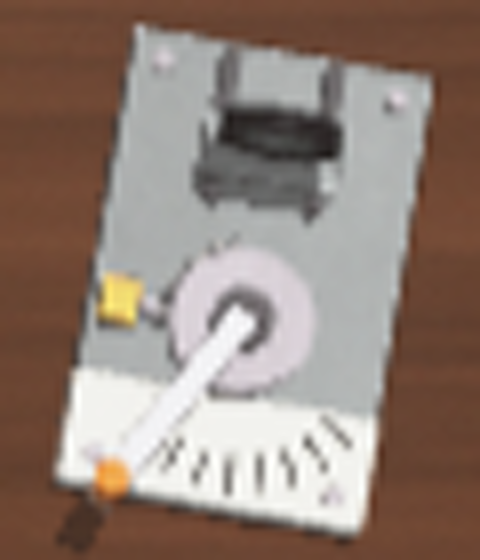

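The can's blue cap and band make it the air can: cap top at about (0.547, 0.188), and both views agree. The plate measures 216 x 142 mm (215 x 140 given), with yaw about -12°. I'll travel with the jaws shut.

jog_arm(jaw=[1,1,1,1,1,1,1,1], linear=[[-0.512,-0.578,0],[-0.512,-0.578,0],[-0.512,-0.578,0],[-0.512,-0.578,0],[-0.512,-0.578,0],[-0.512,-0.578,0],[-0.512,-0.578,0],[-0.512,-0.578,0]], delta_rot=[[0,0,-144.6],[0,0,-144.6],[0,0,-144.6],[0,0,-144.6],[0,0,-144.6],[0,0,-144.6],[0,0,-144.6],[0,0,-144.6]])

```text
clock: 0.77
eef_pos: [0.3227, -0.188, 0.2482]
tool_rot: [0.992, -0.128, -0.0, -0.0]
ft_force: [1.9, 0.2, 0.0]
grip_width: -0.0001
```

```bash
cat >> h.py <<'E'
def cmd(target,yaw=None):
    o=bot.get_obs(); r=R.from_quat(o["tool_rot"])
    print("t",round(o["clock"],2),"tcp",np.round(o["eef_pos"],4),"F",np.round(o["ft_force"],1),"w",round(o["grip_width"],4),"yaw",r.as_matrix()[:2,0].round(3),"j",np.round(o["joint_pos"],2))
    print("lin",r.inv().apply(np.array(target)-o["eef_pos"]).round(4))
    if yaw is not None:
        y=np.radians(yaw); M=np.array([[np.cos(y),np.sin(y),0],[np.sin(y),-np.cos(y),0],[0,0,-1]]).T.T
        M=np.column_stack([[np.cos(y),np.sin(y),0],[np.sin(y),-np.cos(y),0],[0,0,-1]])
        print("rot",np.degrees((r.inv()*R.from_matrix(M)).as_rotvec()).round(2))
E
python3 -c "
from h import *
cmd([.547,.188,.25],72.3)
print(cast('top',295.4,175,.05))"
```

```text
t 0.77 tcp [ 0.3227 -0.188   0.2482] F [1.9 0.2 0. ] w -0.0001 yaw [ 0.967 -0.254] j [-0.53 -0.01 -0.28  1.3   0.    1.3 ]
lin [ 0.1216 -0.4206 -0.0018]
rot [-1.000e-02  0.000e+00 -8.699e+01]
[ 0.60385496 -0.16337637  0.05      ]
```

jog_arm(jaw=[1,1,1,1,1,1,1,1], linear=[[0.122,-0.42,-0.002],[0.122,-0.42,-0.002],[0.122,-0.42,-0.002],[0.122,-0.42,-0.002],[0.122,-0.42,-0.002],[0.122,-0.42,-0.002],[0.122,-0.42,-0.002],[0.122,-0.42,-0.002]], delta_rot=[[0,0,-87],[0,0,-87],[0,0,-87],[0,0,-87],[0,0,-87],[0,0,-87],[0,0,-87],[0,0,-87]])

```text
clock: 1.43
eef_pos: [0.4956, 0.0973, 0.2494]
tool_rot: [0.931, 0.364, -0.0, 0.0]
ft_force: [0.9, -0.9, 0.5]
grip_width: -0.0
```

```bash
python3 -c "
from h import *
cmd([.547,.188,.24],72.3)"
```

```text
t 1.43 tcp [0.4956 0.0973 0.2494] F [ 0.9 -0.9  0.5] w -0.0 yaw [0.735 0.678] j [ 0.19  0.25  0.02  1.34 -0.    1.02]
lin [ 0.0993 -0.0319  0.0093]
rot [-2.000e-02  4.000e-02 -2.963e+01]
```

jog_arm(jaw=[1,1,1,1,1,1,1,1], linear=[[0.099,-0.032,0.009],[0.099,-0.032,0.009],[0.099,-0.032,0.009],[0.099,-0.032,0.009],[0.099,-0.032,0.009],[0.099,-0.032,0.009],[0.099,-0.032,0.009],[0.099,-0.032,0.009]], delta_rot=[[0,0,-29.6],[0,0,-29.6],[0,0,-29.6],[0,0,-29.6],[0,0,-29.6],[0,0,-29.6],[0,0,-29.6],[0,0,-29.6]])

```text
clock: 2.1
eef_pos: [0.5467, 0.1846, 0.2411]
tool_rot: [0.81, 0.586, -0.0, 0.0]
ft_force: [-0.4, 0.4, 0.8]
grip_width: 0.0002
```

Run:
```python
from h import *
cmd([.547,.188,.20],72.3)
c=bot.calibration("wrist");print(c)
p,d=bot.camera("wrist");cv2.imwrite("pics/w1.png",p[...,::-1])
cv2.imwrite("pics/s1.png",cv2.resize(bot.camera("scene")[0][130:250,250:410,::-1],None,fx=5,fy=5,interpolation=cv2.INTER_CUBIC))
```

```text
t 2.1 tcp [0.5467 0.1846 0.2411] F [-0.4  0.4  0.8] w 0.0002 yaw [0.314 0.949] j [ 0.33  0.4   0.21  1.38 -0.    0.64]
lin [ 0.0034 -0.0008  0.0411]
rot [ 0.    0.   -0.59]
{'fovy': 65.70646984690485, 'cx': 254.67417392835247, 'cy': 186.6754159695048, 'origin': array([0.46636802, 0.21179076, 0.36646286]), 'orientation': array([0.79962464, 0.57693601, 0.09779885, 0.13483569])}
```

View pics/w1.png

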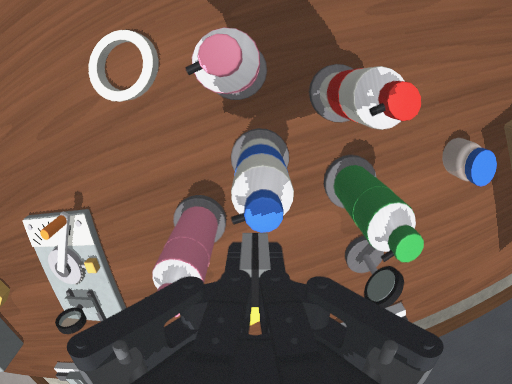

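View pics/s1.png

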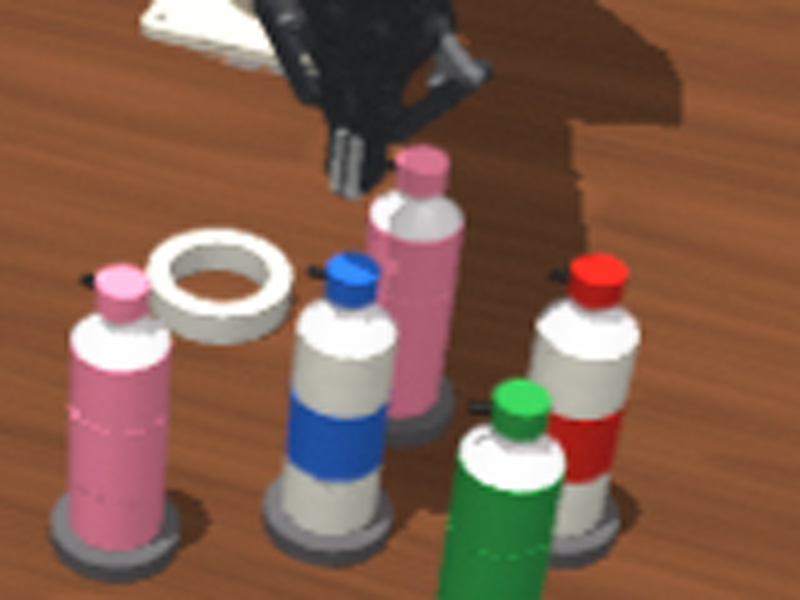

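Wrist view: blue cap centred at about (264,211), fingertips at (258,245). Green, red and pink are well to the sides. I'll cast the cap through the fisheye as a check.

```bash
cat >> h.py <<'E'
def castw(u,v,z,c):
    f=192/np.tan(np.radians(c["fovy"])/2); x=u-c["cx"];y=v-c["cy"];r=np.hypot(x,y);th=r/f
    d=R.from_quat(c["orientation"]).apply([np.sin(th)*x/r,np.sin(th)*y/r,np.cos(th)]);o=np.array(c["origin"])
    return o+d*(z-o[2])/d[2]
E
python3 - <<'E'
from h import *
c=bot.calibration("wrist");w=cv2.imread("pics/w1.png")
for b,s in blobs(w,(100,120,60),(125,255,255),(230,180,300,240)): print(b,s)
for q in((264,212),(264,214),(265,216)): print(castw(*q,.18,c).round(4))
cmd([.547,.188,.2],72.3)
E
```

```text
[263.2 211. ] [243, 190, 40, 43, 1324]
[0.5477 0.1918 0.18  ]
[0.5491 0.1914 0.18  ]
[0.5508 0.1916 0.18  ]
t 2.2 tcp [0.5468 0.1846 0.2413] F [-0.  -0.4 -0.4] w 0.0003 yaw [0.313 0.95 ] j [ 0.33  0.4   0.21  1.38 -0.    0.64]
lin [ 0.0033 -0.0009  0.0413]
rot [ 0.03 -0.01 -0.55]
```

jog_arm(jaw=[1,1,1,1,1,1,1,1], linear=[[0.0045,0,0.01],[0.0045,0,0.02],[0.0045,0,0.03],[0.0045,0,0.038],[0.0045,0,0.042],[0.0045,0,0.042],[0.0045,0,0.042],[0.0045,0,0.042]], delta_rot=[[0,0,0],[0,0,0],[0,0,0],[0,0,0],[0,0,0],[0,0,0],[0,0,0],[0,0,0]])

```text
clock: 2.87
eef_pos: [0.5486, 0.1898, 0.1991]
tool_rot: [0.81, 0.587, 0.0, 0.0]
ft_force: [-0.5, 0.3, 0.0]
grip_width: 0.0
```

Run:
```python
from h import *
cmd([.548,.189,.19],72.3)
p,d=bot.camera("wrist");cv2.imwrite("pics/w2.png",p[...,::-1])
cv2.imwrite("pics/s2.png",cv2.resize(bot.camera("scene")[0][140:240,270:390,::-1],None,fx=6,fy=6,interpolation=cv2.INTER_CUBIC))
```

```text
t 2.87 tcp [0.5486 0.1898 0.1991] F [-0.5  0.3  0. ] w 0.0 yaw [0.311 0.95 ] j [ 0.33  0.42  0.14  1.28 -0.    0.65]
lin [-0.0009 -0.0003  0.0091]
rot [ 0.03 -0.02 -0.42]
```

View pics/s2.png

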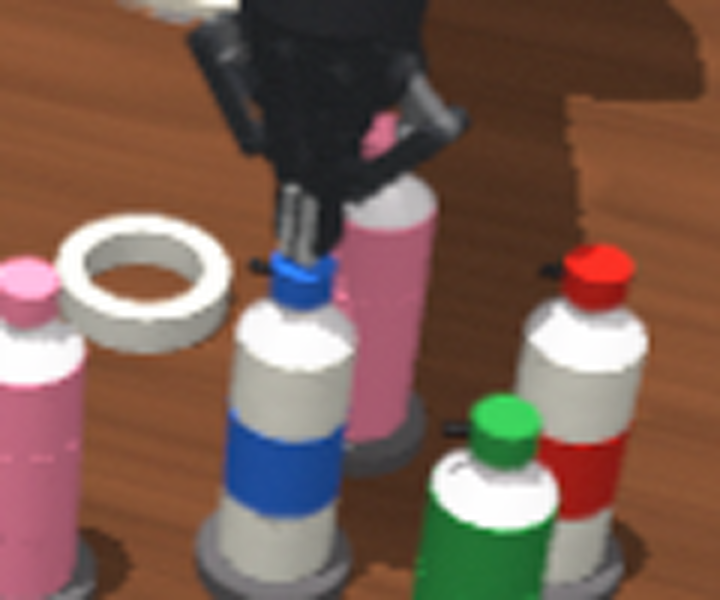

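View pics/w2.png

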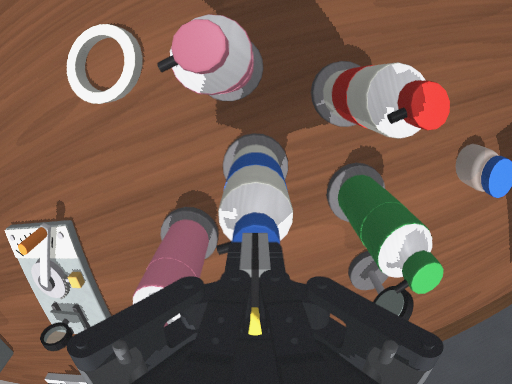

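The tips stand over the blue cap (scene crop, cap at about (303,275)) with roughly 2 mm of clearance. Pressing in steps.

jog_arm(jaw=[1,1,1,1,1,1,1,1], linear=[[0,0,0.002],[0,0,0.004],[0,0,0.006],[0,0,0.008],[0,0,0.009],[0,0,0.01],[0,0,0.01],[0,0,0.01]], delta_rot=[[0,0,0],[0,0,0],[0,0,0],[0,0,0],[0,0,0],[0,0,0],[0,0,0],[0,0,0]])

```text
clock: 3.63
eef_pos: [0.5489, 0.1899, 0.1895]
tool_rot: [0.81, 0.587, 0.001, 0.0]
ft_force: [0.4, 0.7, 5.0]
grip_width: 0.0004
```

Run:
```python
from h import *
cmd([.548,.189,.19],72.3)
cv2.imwrite("pics/s3.png",cv2.resize(bot.camera("scene")[0][140:240,270:390,::-1],None,fx=6,fy=6,interpolation=cv2.INTER_CUBIC))
```

```text
t 3.63 tcp [0.5489 0.1899 0.1895] F [0.4 0.7 5. ] w 0.0004 yaw [0.311 0.95 ] j [ 0.33  0.43  0.12  1.26 -0.    0.65]
lin [-0.0011 -0.0005 -0.0005]
rot [ 0.08 -0.06 -0.42]
```

View pics/s3.png

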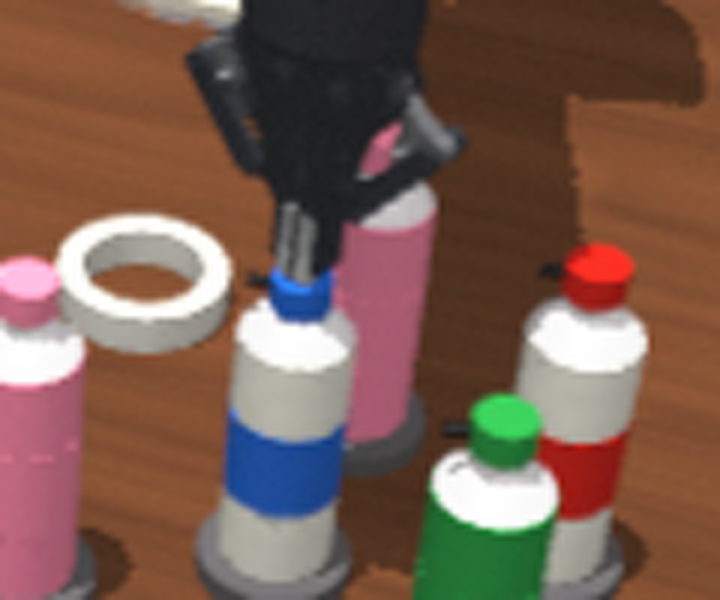

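The cap has visibly sunk, and the force reads 5 N. A few millimetres more should reach the stop, then hold, then lift.

jog_arm(jaw=[1,1,1,1,1,1,1,1], linear=[[0,0,0.001],[0,0,0.002],[0,0,0.003],[0,0,0.003],[0,0,0.003],[0,0,0.003],[0,0,0.003],[0,0,0.003]], delta_rot=[[0,0,0],[0,0,0],[0,0,0],[0,0,0],[0,0,0],[0,0,0],[0,0,0],[0,0,0]])

```text
clock: 4.35
eef_pos: [0.5489, 0.1899, 0.1889]
tool_rot: [0.81, 0.587, 0.002, 0.001]
ft_force: [-3.8, -0.9, 14.6]
grip_width: 0.0002
```

Run:
```python
from h import *
cmd([.548,.189,.25],72.3)
```

```text
t 4.35 tcp [0.5489 0.1899 0.1889] F [-3.8 -0.9 14.6] w 0.0002 yaw [0.311 0.95 ] j [0.33 0.43 0.11 1.25 0.   0.65]
lin [-0.001  -0.0004 -0.0611]
rot [ 0.17 -0.13 -0.42]
```

The force is 14.6 N and travel stopped at 8 mm, so the cap is on its stop. Lifting straight up.

jog_arm(jaw=[1,1,1,1,1,1,1,1], linear=[[0,0,-0.01],[0,0,-0.025],[0,0,-0.05],[0,0,-0.063],[0,0,-0.063],[0,0,-0.063],[0,0,-0.063],[0,0,-0.063]], delta_rot=[[0,0,0],[0,0,0],[0,0,0],[0,0,0],[0,0,0],[0,0,0],[0,0,0],[0,0,0]])

```text
clock: 5.02
eef_pos: [0.5474, 0.1894, 0.2468]
tool_rot: [0.81, 0.587, -0.002, -0.001]
ft_force: [0.1, -0.1, 0.3]
grip_width: -0.0
```

Run:
```python
from h import *
cmd([.531,-.098,.25],72.3)
cv2.imwrite("pics/s4.png",cv2.resize(bot.camera("scene")[0][140:240,270:390,::-1],None,fx=6,fy=6,interpolation=cv2.INTER_CUBIC))
```

```text
t 5.02 tcp [0.5474 0.1894 0.2468] F [ 0.1 -0.1  0.3] w -0.0 yaw [0.311 0.95 ] j [0.33 0.4  0.23 1.4  0.   0.65]
lin [-0.2782  0.0738 -0.0028]
rot [-0.17  0.13 -0.42]
```

View pics/s4.png

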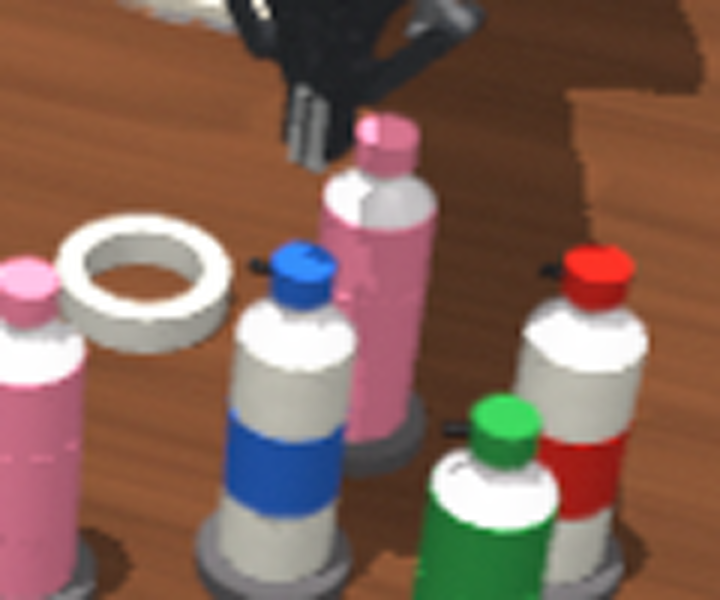

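The blue cap is up again (crop, cap at (303,262)). Moving above the lever post and opening the jaws on the way.

jog_arm(jaw=[1,1,1,0,0,0,0,0], linear=[[-0.278,0.074,0],[-0.278,0.074,0],[-0.278,0.074,0],[-0.278,0.074,0],[-0.278,0.074,0],[-0.278,0.074,0],[-0.278,0.074,0],[-0.278,0.074,0]], delta_rot=[[0,0,0],[0,0,0],[0,0,0],[0,0,0],[0,0,0],[0,0,0],[0,0,0],[0,0,0]])

```text
clock: 5.73
eef_pos: [0.531, -0.1039, 0.2478]
tool_rot: [0.812, 0.584, -0.002, 0.001]
ft_force: [0.9, -0.1, -0.3]
grip_width: 0.0602
```

jog_arm(jaw=[0,0,0,0,0,0,0,0], linear=[[0,0,0.03],[0,0,0.06],[0,0,0.08],[0,0,0.08],[0,0,0.08],[0,0,0.08],[0,0,0.08],[0,0,0.08]], delta_rot=[[0,0,0],[0,0,0],[0,0,0],[0,0,0],[0,0,0],[0,0,0],[0,0,0],[0,0,0]])

```text
clock: 6.4
eef_pos: [0.5334, -0.0975, 0.1706]
tool_rot: [0.809, 0.587, 0.001, 0.001]
ft_force: [0.8, 0.5, -0.4]
grip_width: 0.0856
```

Run:
```python
from h import *
cmd([.531,-.098,.073],72.3)
c=bot.calibration("wrist")
p,d=bot.camera("wrist");w=p[...,::-1].copy();cv2.imwrite("pics/w5.png",w)
for b,s in blobs(w,(5,150,120),(18,255,255),(0,0,512,384),20): print(b,s,castw(*b,.07,c).round(4))
```

```text
t 6.4 tcp [ 0.5334 -0.0975  0.1706] F [ 0.8  0.5 -0.4] w 0.0856 yaw [0.311 0.951] j [-0.18  0.37 -0.03  1.17 -0.    0.14]
lin [-0.0013 -0.0025  0.0976]
rot [ 0.19 -0.02 -0.39]
[256.2 189.5] [247, 177, 19, 36, 359] [ 0.5307 -0.0945  0.07  ]
```

View pics/w5.png

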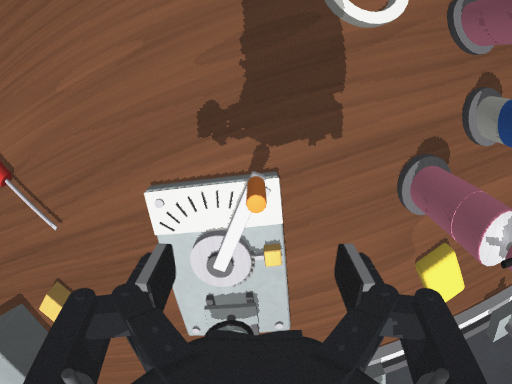

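Run:
```python
from h import *
c=bot.calibration("wrist")
print(castw(257,201,.092,c),castw(255.5,178,.044,c),castw(220,266,.05,c))
```

```text
[ 0.53161094 -0.09439668  0.092     ] [ 0.52892526 -0.09448701  0.044     ] [ 0.60324939 -0.15605163  0.05      ]
```

jog_arm(jaw=[0,0,0,0,0,0,0,0], linear=[[0,-0.002,0.025],[0,-0.002,0.05],[0,-0.002,0.07],[0,-0.002,0.085],[0,-0.002,0.095],[0,-0.002,0.098],[0,-0.002,0.098],[0,-0.002,0.098]], delta_rot=[[0,0,0],[0,0,0],[0,0,0],[0,0,0],[0,0,0],[0,0,0],[0,0,0],[0,0,0]])

```text
clock: 7.12
eef_pos: [0.5312, -0.097, 0.0718]
tool_rot: [0.81, 0.587, 0.001, 0.001]
ft_force: [0.2, 0.5, 0.3]
grip_width: 0.0856
```

Run:
```python
from h import *
cmd([.531,-.097,.073],72.3)
p,d=bot.camera("wrist");w=p[...,::-1].copy();cv2.imwrite("pics/w6.png",w)
```

```text
t 7.12 tcp [ 0.5312 -0.097   0.0718] F [0.2 0.5 0.3] w 0.0856 yaw [0.311 0.95 ] j [-0.18  0.46 -0.17  0.94 -0.    0.14]
lin [-0.     -0.0002 -0.0012]
rot [ 0.1  -0.01 -0.41]
```

View pics/w6.png

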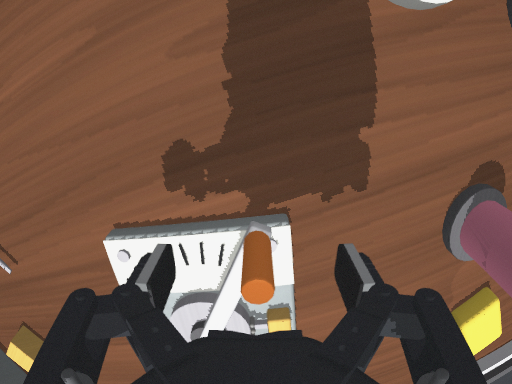

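The post stands midway between the open pads (258,270). Closing.

jog_arm(jaw=[1,1,1,1,1,1,1,1], linear=[[0,0,0],[0,0,0],[0,0,0],[0,0,0],[0,0,0],[0,0,0],[0,0,0],[0,0,0]], delta_rot=[[0,0,0],[0,0,0],[0,0,0],[0,0,0],[0,0,0],[0,0,0],[0,0,0],[0,0,0]])

```text
clock: 7.83
eef_pos: [0.5308, -0.0962, 0.0711]
tool_rot: [0.809, 0.587, 0.001, -0.0]
ft_force: [0.0, 2.8, 1.8]
grip_width: 0.0144
```

Run:
```python
from h import *
cmd([.531,-.097,.073],72.3)
p,d=bot.camera("wrist");w=p[...,::-1].copy();cv2.imwrite("pics/w7.png",w)
```

```text
t 7.83 tcp [ 0.5308 -0.0962  0.0711] F [0.  2.8 1.8] w 0.0144 yaw [0.31  0.951] j [-0.18  0.46 -0.17  0.94  0.    0.14]
lin [-0.0007  0.0005 -0.0019]
rot [ 0.03 -0.1  -0.38]
```

View pics/w7.png

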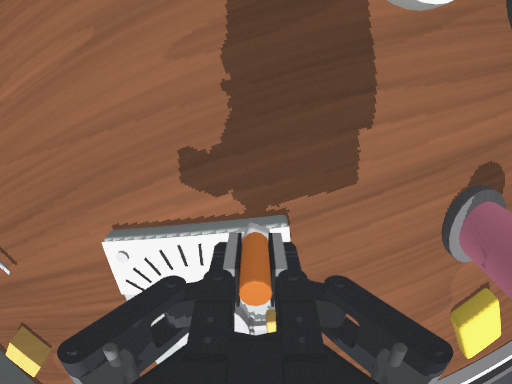

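Gripped (opening 14.4 mm around the 16 mm sleeve). Swinging along the arc about the pivot at about (0.606, -0.161), 0.2 rad per call.

jog_arm(jaw=[1,1,1,1,1,1,1,1], linear=[[-0.003,-0.001,0],[-0.006,-0.002,0],[-0.01,-0.003,0],[-0.013,-0.004,0],[-0.016,-0.005,0],[-0.019,-0.006,0],[-0.019,-0.006,0],[-0.019,-0.006,0]], delta_rot=[[0,0,0],[0,0,0],[0,0,0],[0,0,0],[0,0,0],[0,0,0],[0,0,0],[0,0,0]])

```text
clock: 8.55
eef_pos: [0.519, -0.1134, 0.071]
tool_rot: [0.81, 0.587, 0.0, 0.0]
ft_force: [1.8, 3.5, 2.1]
grip_width: 0.0142
```

jog_arm(jaw=[1,1,1,1,1,1,1,1], linear=[[-0.003,0,0],[-0.006,-0.001,0],[-0.01,-0.001,0],[-0.013,-0.002,0],[-0.016,-0.002,0],[-0.02,-0.002,0],[-0.02,-0.002,0],[-0.02,-0.002,0]], delta_rot=[[0,0,0],[0,0,0],[0,0,0],[0,0,0],[0,0,0],[0,0,0],[0,0,0],[0,0,0]])

```text
clock: 9.22
eef_pos: [0.5113, -0.1319, 0.071]
tool_rot: [0.81, 0.587, 0.001, 0.001]
ft_force: [3.8, 1.9, 1.3]
grip_width: 0.0148
```

Run:
```python
from h import *
cmd([.531-.0237,-.097-.0741,.072],72.3)
p,d=bot.camera("wrist");w=p[...,::-1].copy();cv2.imwrite("pics/w8.png",w)
t,d=bot.camera("top");cv2.imwrite("pics/t8.png",cv2.resize(t[135:215,255:335,::-1],None,fx=7,fy=7,interpolation=cv2.INTER_CUBIC))
```

```text
t 9.22 tcp [ 0.5113 -0.1319  0.071 ] F [3.8 1.9 1.3] w 0.0148 yaw [0.311 0.95 ] j [-0.25  0.44 -0.2   0.93  0.    0.06]
lin [-0.0385  0.0084 -0.001 ]
rot [ 0.09 -0.01 -0.45]
```

View pics/w8.png

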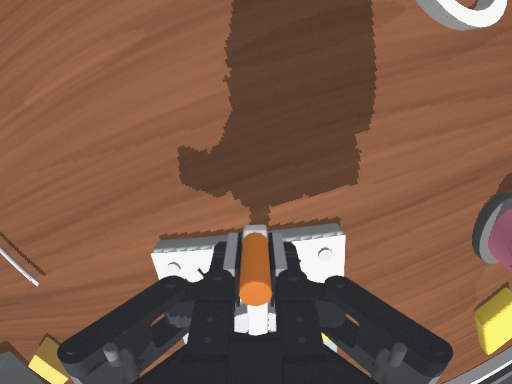

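View pics/t8.png

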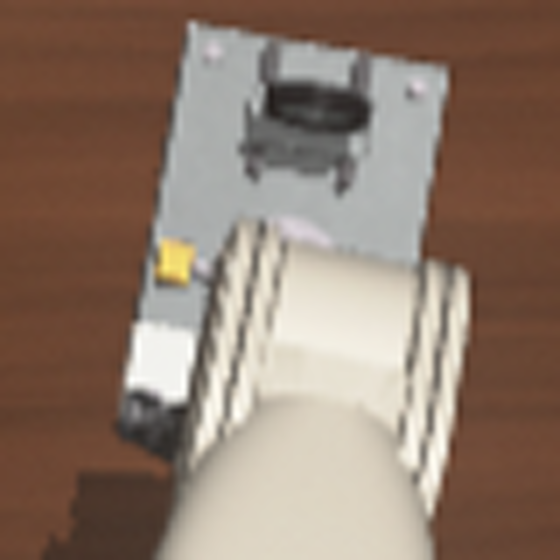

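The post is still held (256,270) and the lens carriage has slid out. Two more clicks.

jog_arm(jaw=[1,1,1,1,1,1,1,1], linear=[[-0.003,0,0],[-0.006,0,0],[-0.01,0.001,0],[-0.013,0.001,0],[-0.016,0.002,0],[-0.02,0.002,0],[-0.02,0.002,0],[-0.02,0.002,0]], delta_rot=[[0,0,0],[0,0,0],[0,0,0],[0,0,0],[0,0,0],[0,0,0],[0,0,0],[0,0,0]])

```text
clock: 9.98
eef_pos: [0.5075, -0.1512, 0.071]
tool_rot: [0.81, 0.587, 0.001, 0.001]
ft_force: [5.8, 3.7, -0.4]
grip_width: 0.0146
```

jog_arm(jaw=[1,1,1,1,1,1,1,1], linear=[[-0.002,0.001,0],[-0.004,0.001,0],[-0.006,0.002,0],[-0.008,0.003,0],[-0.01,0.003,0],[-0.012,0.004,0],[-0.014,0.004,0],[-0.014,0.004,0]], delta_rot=[[0,0,0],[0,0,0],[0,0,0],[0,0,0],[0,0,0],[0,0,0],[0,0,0],[0,0,0]])

```text
clock: 10.65
eef_pos: [0.5072, -0.166, 0.071]
tool_rot: [0.81, 0.587, 0.001, 0.001]
ft_force: [7.8, 1.5, -1.9]
grip_width: 0.0144
```

Run:
```python
from h import *
cmd([.531-.0237,-.097-.0741,.072],72.3)
o=bot.get_obs()["eef_pos"]
for pv in((.606,-.161),(.604,-.163),(.603,-.157)):
  a=[np.arctan2(y-pv[1],x-pv[0])%6.2832 for x,y in((.5308,-.0962),(o[0],o[1]))];print(pv,a[1]-a[0],np.hypot(.5308-pv[0],-.0962-pv[1]),np.hypot(o[0]-pv[0],o[1]-pv[1]))
p,d=bot.camera("wrist");w=p[...,::-1].copy();cv2.imwrite("pics/w9.png",w)
t,d=bot.camera("scene");cv2.imwrite("pics/s9.png",cv2.resize(t[150:260,130:260,::-1],None,fx=5,fy=5,interpolation=cv2.INTER_CUBIC))
```

```text
t 10.65 tcp [ 0.5072 -0.166   0.071 ] F [ 7.8  1.5 -1.9] w 0.0144 yaw [0.311 0.95 ] j [-0.32  0.45 -0.19  0.93  0.   -0.  ]
lin [-0.0048  0.0017 -0.001 ]
rot [ 0.16 -0.03 -0.41]
(0.606, -0.161) 0.7615192684263086 0.09926771882137712 0.09894946644973236
(0.604, -0.163) 0.7704020739425257 0.0990983350011492 0.0968700983084178
(0.603, -0.157) 0.7932514561229009 0.09439004184764403 0.09624352097201426
```

View pics/w9.png

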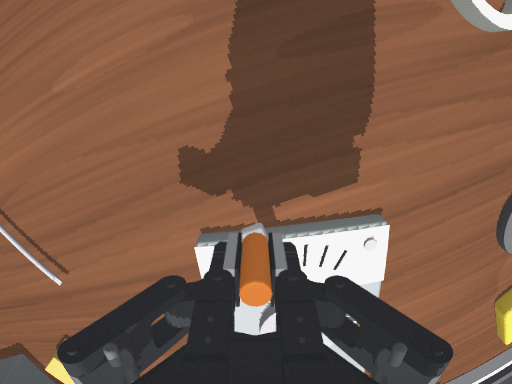

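View pics/s9.png

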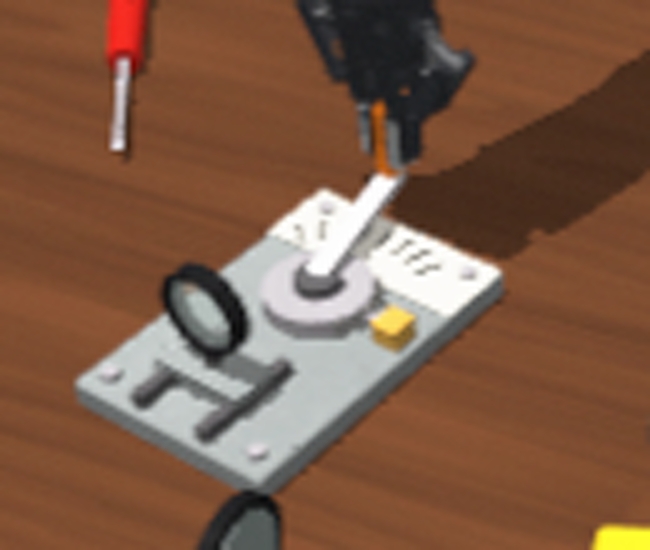

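Geometry puts the lever at about 0.77 rad, and the tangential force has slackened to 1.5 N, as it should just before the notch. I'll ease on by about 2.5 mm and slightly inward, because the radial pull is 8 N.

jog_arm(jaw=[1,1,1,1,1,1,1,1], linear=[[-0.001,0.001,0],[-0.002,0.001,0],[-0.003,0.002,0],[-0.003,0.002,0],[-0.003,0.002,0],[-0.003,0.002,0],[-0.003,0.002,0],[-0.003,0.002,0]], delta_rot=[[0,0,0],[0,0,0],[0,0,0],[0,0,0],[0,0,0],[0,0,0],[0,0,0],[0,0,0]])

```text
clock: 11.42
eef_pos: [0.5075, -0.1688, 0.071]
tool_rot: [0.809, 0.587, 0.001, 0.0]
ft_force: [5.7, 2.7, 0.8]
grip_width: 0.0145
```

Run:
```python
from h import *
cmd([.531-.0237,-.097-.0741,.072],72.3)
o=bot.get_obs()["eef_pos"]
for pv in((.606,-.161),(.604,-.163),(.603,-.157)):
  a=[np.arctan2(y-pv[1],x-pv[0])%6.2832 for x,y in((.5308,-.0962),(o[0],o[1]))];print(pv,a[1]-a[0])
t,d=bot.camera("scene");cv2.imwrite("pics/s10.png",cv2.resize(t[180:225,175:235,::-1],None,fx=12,fy=12,interpolation=cv2.INTER_CUBIC))
t=t[...,::-1].copy()
# arm direction: pointed at z=.044: hub & arm end, brightness centroid
s0=cv2.imread("pics/scene0.png");cv2.imwrite("pics/s00.png",cv2.resize(s0[180:225,175:235],None,fx=12,fy=12,interpolation=cv2.INTER_CUBIC))
# predicted pixel of each tick direction (r=.075, z=.018)
for k in range(8):
    a=np.radians(151.4-12)+.2*k; print(k,[ (np.array(proj("scene",(.605+r*np.cos(a),-.161+r*np.sin(a),z)))-[175,180])*12 for r,z in((.08,.018),(.095,.044))])
```

```text
t 11.42 tcp [ 0.5075 -0.1688  0.071 ] F [5.7 2.7 0.8] w 0.0145 yaw [0.31  0.951] j [-0.32  0.45 -0.19  0.93  0.   -0.01]
lin [-0.0023  0.0006 -0.001 ]
rot [ 0.07 -0.07 -0.39]
(0.606, -0.161) 0.7898312145216035
(0.604, -0.163) 0.7993051571120309
(0.603, -0.157) 0.8223584402494164
0 [array([539.9883153 , 256.88211549]), array([591.17359939, 158.32493799])]
1 [array([509.68472068, 222.77645138]), array([554.47969939, 118.50739696])]
2 [array([469.3118495 , 194.00217804]), array([505.9432777,  85.0074292])]
3 [array([420.50919706, 171.48019133]), array([447.53605829,  58.84396651])]
4 [array([365.11917185, 155.90309682]), array([381.4353847 ,  40.77463278])]
5 [array([305.13161325, 147.73614541]), array([309.96399122,  31.30414986])]
6 [array([242.63717005, 147.21972213]), array([235.54364768,  30.69237669])]
7 [array([179.78687209, 154.37107719]), array([160.65833705,  38.95900891])]
```

View pics/s10.png

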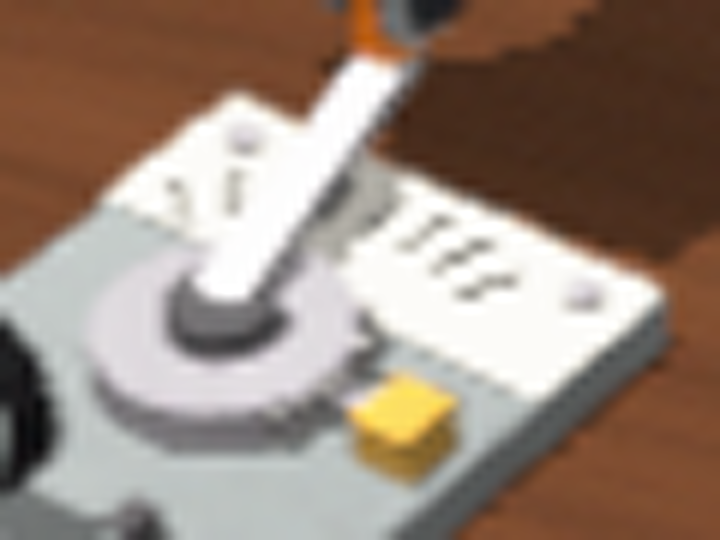

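View pics/s00.png

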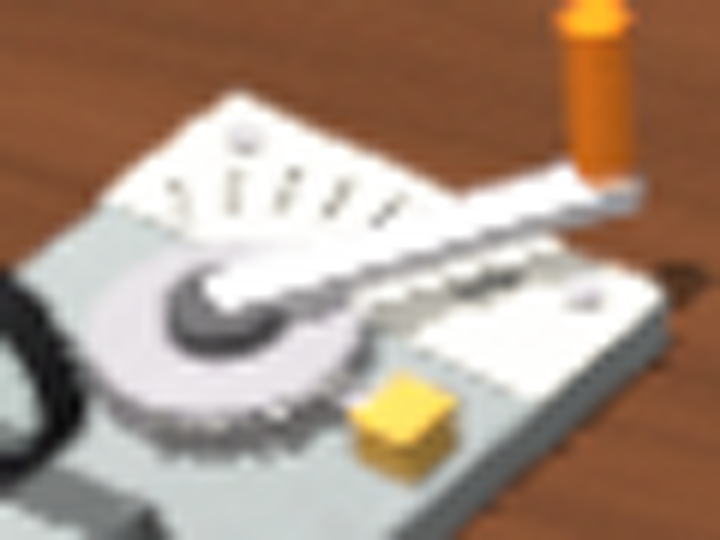

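The arm's end lies at about (377,60) in the crop. Prediction is (381,41) for click 4 and (310,31) for click 5, so this is the fourth click, at about 0.80 rad, with the grip holding. Handing in.

Run:
```python
from h import *
print(bot.job_done())
o=bot.get_obs();print(o["clock"],o["eef_pos"],o["ft_force"],o["grip_width"])
```

```text
the job is handed in; nothing more can be done
None
the job is handed in; nothing more can be done
```

I pressed the blue cap of the air can down to its stop and let it spring back. I then gripped the orange post and swung the lever round to its fourth click. The job was handed in with the fingers still holding the post there; no verdict is reported.

**Blue cap:** it went down about 8 mm and the force rose to 14.6 N at the stop. The scene picture after lifting showed it fully up.

**Lever angle:** the fingertip position gives 0.79–0.82 rad, depending on which of three pivot estimates I use. The allowed range is 0.71–0.89. In the last scene picture the lever arm points where click 4 should be, well short of click 5.

**Hold:** the gripper opening was 14.5 mm around the 16 mm post. The push along the lever's path was 2–3 N. There was also about 6 N pulling towards the pivot, because my arc was a millimetre or two too wide.

**Disagreements and gaps:** the pivot estimates differed by up to about 6 mm, which accounts for the spread in the angle. The arm blocked the top camera, so the click count rests on the scene view and the geometry. I did not touch the red cap or any loose item, but I made no final picture check of them. My last reading after handing in was refused, so I have no measurements from the final second.

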